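# Box a matched pair of cabochons

## Task

A customer's turquoise cabochon lies in the open white presentation box and needs its partner for a pair of earrings: find the stone of the same shape in the compartment tray and lay it flat on the empty half of the box's bed, parallel to the customer's stone. Then gently shut the lid all the way over the pair. Do not shift the customer's stone or the ones waiting on the velvet pad, and leave the other stones in their compartments.

Things in the scene. Friction and masses are not known exactly. Their poses are not given: they have to be found in the camera images.
- sorting_tray: open black compartment tray with a beige floor, 170 x 288 x 16 mm high (y the long way), fixed. Origin: centre of its underside. Floor 4 mm above the table, outer walls to 16 mm, 3 mm dividers to 12 mm: two rows (along x) of three compartments, each at least 79 mm (x) by 91 mm (y), with one loose stone near its middle.
- pair_box: white presentation box, 84 mm deep (x) x 150 mm wide (y), fixed. Origin: centre of its underside. The base is 15 mm high; on it a flat beige velvet bed of 70 x 136 mm stands proud, its top 18 mm above the table, so no walls surround the bed while the lid is open. The customer's stone lies on the half at the box's +y; the half at -y is empty.
- empty_half (a point): centre of the empty half of the velvet bed, on its surface (34 mm from the box's centre towards -y). Axes as the box.
- box_lid (a joint): angle of the box's lid: 0 = fully shut, 2.1 = fully open, leaning away to the box's +x. The hinge axis runs along the box's y at x = +42 mm, 15.5 mm above the table. Friction hinge: the lid stays wherever it is left and must be pushed all the way down (about 1 N at its free edge, moving along its arc).
- lid_edge (a point): middle of the lid's free edge, on its outer face; open, it is the lid's rearmost part. The lid is a white frame with a glass window, 84 mm from hinge to edge, 24 mm deep, with 5 mm walls on all four sides. Shut, its walls stand just round the bed (inner space 74 x 140 mm), its ceiling is 18.5 mm above the bed, its top 39.5 mm above the table.
- order_pad: beige velvet pad, 58 x 190 x 18 mm high (y the long way), fixed on the table; three other customers' stones lie on it. Origin: centre of its underside.
- oval_stone_mid (a point): centre, half-way up, of the loose turquoise cabochon in the tray whose outline is: oval, 40 long x 30 wide (mm). 12 mm thick: flat underside, upright edge from 0.6 to 6.6 mm above the underside, domed above; 30 g. Its x is its long axis, z up.
- pear_stone_mid (a point): centre, half-way up, of the loose turquoise cabochon in the tray whose outline is: pear (teardrop) with one round end and one pointed end, 44 long x 30 wide, its point towards its own +x; it is widest 7 mm from its centre towards the round end (-x) (mm). 12 mm thick: flat underside, upright edge from 0.6 to 6.6 mm above the underside, domed above; 30 g. Its x is its long axis, z up.
- cushion_stone_mid (a point): centre, half-way up, of the loose turquoise cabochon in the tray whose outline is: oblong cushion (rectangle with well-rounded corners), 40 long x 28 wide, long sides straight (mm). 12 mm thick: flat underside, upright edge from 0.6 to 6.6 mm above the underside, domed above; 30 g. Its x is its long axis, z up.
- marquise_stone_mid (a point): centre, half-way up, of the loose turquoise cabochon in the tray whose outline is: marquise (boat shape, pointed at both ends), 47 long x 26 wide (mm). 12 mm thick: flat underside, upright edge from 0.6 to 6.6 mm above the underside, domed above; 30 g. Its x is its long axis, z up.
- hexagon_stone_mid (a point): centre, half-way up, of the loose turquoise cabochon in the tray whose outline is: stretched hexagon, 42 long x 28 wide (mm). 12 mm thick: flat underside, upright edge from 0.6 to 6.6 mm above the underside, domed above; 30 g. Its x is its long axis, z up.
- round_stone_mid (a point): centre, half-way up, of the loose turquoise cabochon in the tray whose outline is: round, 32 across (mm). 12 mm thick: flat underside, upright edge from 0.6 to 6.6 mm above the underside, domed above; 30 g. Its x is its long axis, z up.
- oval_sample_mid (a point): centre, half-way up, of a customer's turquoise cabochon of the same form and size as the oval stone in the tray (12 mm thick, x its long axis). It lies either on the bed of the presentation box or on the order pad; it is not to be moved.
- pear_sample_mid (a point): centre, half-way up, of a customer's turquoise cabochon of the same form and size as the pear stone in the tray (12 mm thick, x its long axis, point towards +x). It lies either on the bed of the presentation box or on the order pad; it is not to be moved.
- cushion_sample_mid (a point): centre, half-way up, of a customer's turquoise cabochon of the same form and size as the cushion stone in the tray (12 mm thick, x its long axis). It lies either on the bed of the presentation box or on the order pad; it is not to be moved.
- marquise_sample_mid (a point): centre, half-way up, of a customer's turquoise cabochon of the same form and size as the marquise stone in the tray (12 mm thick, x its long axis). It lies either on the bed of the presentation box or on the order pad; it is not to be moved.
Mind the look-alikes: they are no part of the job. What is shaped like the part that bears cushion_stone_mid but green, pink or yellow is not meant.

How it is judged:
By the outcome, as a careful person would: the job done as asked, in the order asked, and still so for the second after the job is handed in, with the robot touching nothing.
It also fails if it takes over 48 s, if anything falls off the work surface, if the arm or the gripper's body presses on something with over 40 N, if the wrist force passes 120 N, or if a joint passes its speed limit or range.

## Robot

A 6-joint arm with a two-finger parallel gripper is mounted at the origin on a cart in front of the work surface, level with it; the furniture and walls round the work are solid. World frame = base frame: x ahead of the robot, y to its left, z up, the work surface at z = 0. Lengths are in m, angles in rad, forces in N, time in s.
With the tool pointing down it reaches from about 0.35 to 0.925 m from the base axis. Payload 6.4 kg.
Tool frame: the origin (TCP) lies on the mounting face of the last link; the fingertips stand 199 mm ahead of it and the grasp point (between the pads) lies 180 mm ahead of it; z points along the fingers, y is the direction in which the jaws open and shut (so a half turn about z gives the same grasp; the last joint's range is limited). The gripper opens to 94 mm and grips with 3 to 60 N. Pads are 16 mm wide; open, the fingers measure 119 mm over their backs; the gripper's body (75 mm by 177 mm) begins 78 mm behind the grasp point.
Start: joints at [1.075, 0.245, 1.558, -0, 1.339, -0.174], TCP at [0.206, 0.617, 0.405] pointing down, gripper open.
Joint ranges: [-3.13, 3.13], [-1.02, 2.26], [0.13, 2.54], [-0.95, 4.09], [0.21, 2.88], [-2.74, 2.74]. Speed limits (rad/s): [2.57, 2.57, 3.14, 3.14, 3.14, 3.14].

## Interface

Orientations are given as a 3x3 rotation matrix whose columns are the frame's x, y, z axes.
In Python, from workcell import * gives the robot as it stands.
- The arm moves only by the shell command python3 -m creep 'ROWS'. ROWS is JSON, one flat list of numbers, 7 for each row, row after row: the turn, a rotation vector about the tool's x, y, z in rad, then the shift along the tool's x, y, z in cm, then the finger opening in cm, from 0 to 9.4. A call has 1 to 5 rows; each row shifts and turns the commanded pose from where the row before left it, along the tool's axes as they then stand; what a row does not reach is not made up. A row lasts 1/8 s, in which the tool goes at most 62.5 mm and 10.7 degrees, less where a joint would pass 70% of its speed; a pose out of reach is approached as far as the arm can. A call with a gripper value outside its range is refused whole. The fingers move at their own pace and stop on an object; the grip force is fixed at half the most. Time passes only in rows, so rows that do not move let the fingers close. It gives the time, the measured TCP pose, the force and the opening at its end, in the units of the state.
- read_state(): the state, without advancing time (a new reading comes with each control period).
- read_camera(name): name is "scene" or "side" or "wrist"; returns (picture, depth): 420x560x3 uint8, red, green, blue; 420x560 float32, m along the optical axis (not along the pixel's ray), 0 where there is no reading.
- calibration(name): a dict with "intrinsics" (3x3 intrinsics, pixels), "T" (4x4, takes a point from camera to world coordinates). Camera axes: x right, y down, z forward; pixel columns grow to the right and rows downward; lengths in m; the calibration is good to about 2 mm. The wrist camera is an equidistant fisheye: a pixel r from the principal point sees the ray r / f radians off the axis. A picture is of the moment at which its call begins: read the wrist's pose just before it. calibration takes no time and is no camera call; for the wrist camera it gives the pose at the moment of the call.
- close_job(): hands the job in, once; it reports no verdict.
Trained networks look in the newest picture that a camera, given by its name, has taken for a name from the list of things; names that differ only in an ending like _2 or _b are one class to them, and where a whole thing is asked for, a point or a joint stands for the part that bears it (a point fixed in the world has none). Each returns a list of dicts, best first, with "p" (0 to 1); they miss things now and then, are a little off and sometimes report something else, mostly with a low value. They report only what shows in the picture. A call takes as long as a camera call. They do not tell look-alikes from the thing itself.
- find_in(camera, thing): "extent" ([centre column, centre row, width, height] in pixels, round what is visible of it).
- pinpoint(camera, thing): "point" ([column, row] in pixels: a listed point, or the origin of a listed thing).
The state is a dict: "time_s": time; "joints": joint angles; "dq": joint speeds; "joint_torque": joint torques, N m; "eef_pos": TCP position; "eef_rot": TCP orientation; "force": force on the tool from outside, world axes, zero at the start; "wrist_torque": the same for the moment, N m; "finger_gap": finger opening in m.
Only numpy, scipy, OpenCV 4.12 (cv2) and the standard library are available. Lean on these libraries where they do the work, as an engineer would, in place of code of your own. Each camera call takes 0.05 s, during which the arm holds its last target.

## Working session

There is one attempt and no reset: what is moved stays moved. The work goes in short steps, Python scripts to look and compute and a shell command to move; the robot and the scene stay as the last step left them, time stands still between calls to the robot, and variables do not carry over. Pictures are saved under pics/ and viewed, and the job is handed in when it is done.

```bash
ls; mkdir -p pics
python3 - <<'E'
from workcell import *
import cv2, numpy as np
print(read_state())
for c in ["scene","side","wrist"]:
    p,d=read_camera(c); cv2.imwrite(f"pics/{c}0.png",p[:,:,::-1]); np.savez(f"pics/{c}0.npz",p=p,d=d)
    k=calibration(c); print(c,np.round(k["intrinsics"],1).tolist(),np.round(k["T"],3).tolist())
E
```

```text
pics
{'time_s': 0.0, 'joints': array([ 1.07492461e+00,  2.45821568e-01,  1.55901797e+00, -2.70709521e-05,
        1.33870088e+00, -1.74123232e-01]), 'dq': array([-1.69853110e-03, -8.06510848e-06,  7.93197408e-04,  1.07813587e-03,
        1.61280016e-05, -4.48122455e-05]), 'joint_torque': array([ 1.74884142e-03, -4.15841460e+01, -3.14605665e+01,  6.85370062e-02,
        3.32947669e-02, -1.32753385e-04]), 'eef_pos': array([0.20544767, 0.61643788, 0.40353807]), 'eef_rot': array([[-9.48685788e-01,  3.16219007e-01, -9.03573423e-04],
       [ 3.16220144e-01,  9.48684269e-01, -1.72570291e-03],
       [ 3.11505832e-04, -1.92287795e-03, -9.99998103e-01]]), 'force': array([-0.46365139, -0.15889767, -0.19393898]), 'wrist_torque': array([ 0.01538606,  0.00559017, -0.03450622]), 'finger_gap': 0.09389133214360655}
scene [[396.5, 0.0, 279.0], [0.0, 396.5, 209.2], [0.0, 0.0, 1.0]] [[-0.776, -0.256, 0.577, 0.039], [-0.631, 0.34, -0.697, 0.576], [-0.017, -0.905, -0.425, 0.41], [0.0, 0.0, 0.0, 1.0]]
side [[474.6, 0.0, 278.4], [0.0, 474.6, 207.4], [0.0, 0.0, 1.0]] [[-0.999, 0.009, -0.051, 0.572], [0.05, 0.377, -0.925, 0.886], [0.01, -0.926, -0.377, 0.444], [0.0, 0.0, 0.0, 1.0]]
wrist [[325.2, 0.0, 279.1], [0.0, 325.2, 211.7], [0.0, 0.0, 1.0]] [[0.316, 0.914, 0.256, 0.132], [0.949, -0.304, -0.086, 0.641], [-0.001, 0.27, -0.963, 0.383], [0.0, 0.0, 0.0, 1.0]]
```

View pics/scene0.png

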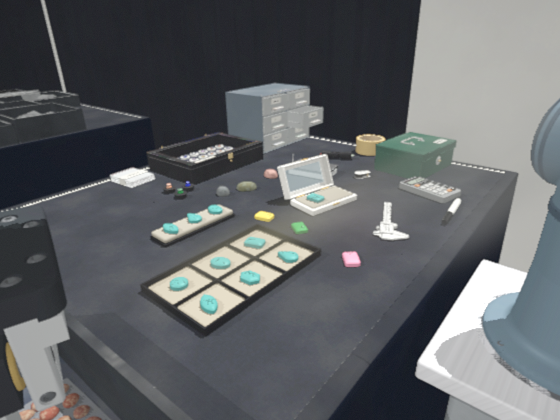

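View pics/side0.png

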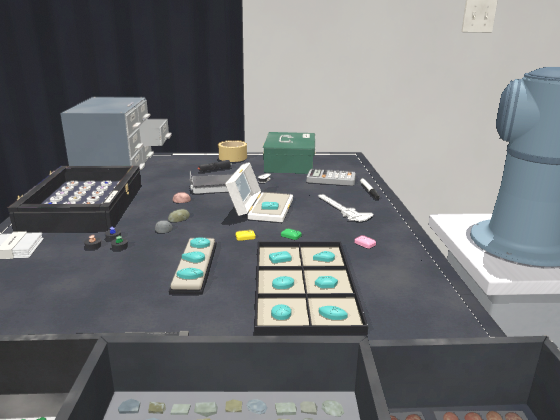

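View pics/wrist0.png

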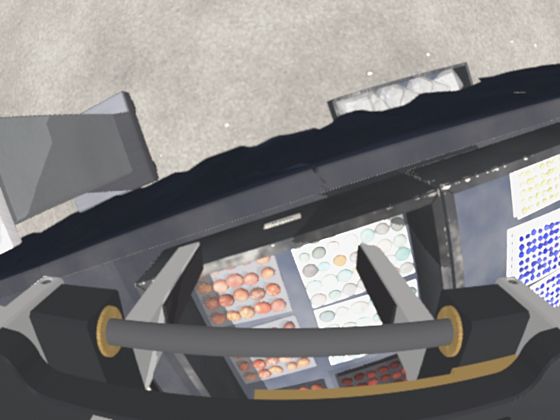

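The scene and side pictures show the tray (scene ~235,272), the pad (~195,224) and the open box (~322,190, with its stone at ~316,198). The wrist camera does not see them yet. Next I run the networks and look at a close crop.

```bash
cat > h.py <<'E'
from workcell import *
import cv2, numpy as np
def ray(c,uv,k=None):
    k=k or calibration(c); K=k["intrinsics"];T=k["T"]
    x=(uv[0]-K[0,2])/K[0,0]; y=(uv[1]-K[1,2])/K[1,1]
    if c=="wrist":
        r=np.hypot(x,y); s=np.sin(r)/r if r>1e-9 else 1
        d=np.array([x*s,y*s,np.cos(r)])
    else: d=np.array([x,y,1.])
    return T[:3,3],T[:3,:3]@d
def atz(c,uv,z,k=None):
    o,d=ray(c,uv,k); return o+d*(z-o[2])/d[2]
def proj(c,P,k=None):
    k=k or calibration(c); K=k["intrinsics"];T=k["T"]
    P=np.atleast_2d(P); q=(P-T[:3,3])@T[:3,:3]
    if c=="wrist":
        th=np.arctan2(np.hypot(q[:,0],q[:,1]),q[:,2]); n=np.hypot(q[:,0],q[:,1])+1e-12
        xy=q[:,:2]/n[:,None]*th[:,None]
    else: xy=q[:,:2]/q[:,2:]
    return xy*[K[0,0],K[1,1]]+[K[0,2],K[1,2]]
E
python3 - <<'E'
from h import *
st="oval pear cushion marquise hexagon round".split()
for c in ["scene","side"]:
    ks=calibration(c)
    for n in ["sorting_tray","pair_box","order_pad"]:
        print(c,n,[(np.round(r["point"]).tolist(),round(r["p"],2),np.round(atz(c,r["point"],0),3)[:2].tolist()) for r in pinpoint(c,n)[:2]])
    r=[(np.round(r["point"]).tolist(),round(r["p"],2),np.round(atz(c,r["point"],.018),3)[:2].tolist()) for r in pinpoint(c,"empty_half")[:2]];print(r)
    print(c,"lid_edge",[(np.round(r["point"]).tolist(),round(r["p"],2)) for r in pinpoint(c,"lid_edge")[:2]])
    for s in st: print(c,s,[(np.round(r["point"]).tolist(),round(r["p"],2),np.round(atz(c,r["point"],.010),3)[:2].tolist()) for r in pinpoint(c,s+"_stone_mid")[:3]])
    for s in st[:4]: print(c,s,"sample",[(np.round(r["point"]).tolist(),round(r["p"],2),np.round(atz(c,r["point"],.024),3)[:2].tolist()) for r in pinpoint(c,s+"_sample_mid")[:3]])
a=cv2.imread("pics/scene0.png"); b=cv2.imread("pics/side0.png")
def crop(i,x,y,w,h,W,H): return cv2.resize(i[y:y+h,x:x+w],(W,H),interpolation=cv2.INTER_CUBIC)
top=np.hstack([crop(a,270,150,100,75,400,300),crop(b,220,160,100,75,400,300)])
bot=np.hstack([crop(a,140,195,188,141,400,300),crop(b,165,225,200,150,400,300)])
cv2.imwrite("pics/crop0.png",np.vstack([top,bot]))
E
```

```text
scene sorting_tray [([238.0, 273.0], 0.56, [0.482, 0.16])]
scene pair_box [([322.0, 203.0], 0.68, [0.534, -0.191])]
scene order_pad [([196.0, 227.0], 0.56, [0.687, 0.087])]
[([335.0, 195.0], 0.72, [0.514, -0.218]), ([287.0, 256.0], 0.37, [0.431, 0.081])]
scene lid_edge [([301.0, 161.0], 0.97)]
scene oval [([221.0, 261.0], 0.46, [0.525, 0.16])]
scene pear [([288.0, 256.0], 0.71, [0.437, 0.071])]
scene cushion [([351.0, 257.0], 0.8, [0.34, 0.002]), ([253.0, 242.0], 0.59, [0.526, 0.07]), ([298.0, 225.0], 0.54, [0.499, -0.042])]
scene marquise [([206.0, 306.0], 0.79, [0.447, 0.266]), ([167.0, 225.0], 0.31, [0.727, 0.134])]
scene hexagon [([251.0, 273.0], 0.77, [0.454, 0.156]), ([194.0, 228.0], 0.19, [0.67, 0.104])]
scene round [([182.0, 281.0], 0.72, [0.532, 0.246]), ([288.0, 256.0], 0.48, [0.437, 0.072])]
scene oval sample [([216.0, 210.0], 0.58, [0.675, 0.035]), ([333.0, 192.0], 0.57, [0.517, -0.216])]
scene pear sample [([192.0, 218.0], 0.53, [0.687, 0.093]), ([195.0, 225.0], 0.49, [0.656, 0.112]), ([178.0, 280.0], 0.49, [0.522, 0.261])]
scene cushion sample [([313.0, 196.0], 0.58, [0
[... 623 characters left out ...]
e pear [([323.0, 254.0], 0.66, [0.439, 0.065])]
side cushion [([367.0, 243.0], 0.76, [0.343, 0.021]), ([246.0, 233.0], 0.74, [0.591, -0.036]), ([270.0, 210.0], 0.69, [0.535, -0.164])]
side marquise [([333.0, 311.0], 0.54, [0.45, 0.258])]
side hexagon [([327.0, 282.0], 0.48, [0.446, 0.172])]
side round [([284.0, 311.0], 0.8, [0.528, 0.255]), ([324.0, 253.0], 0.44, [0.438, 0.063])]
side oval sample [([203.0, 241.0], 0.74, [0.675, 0.03])]
side pear sample [([195.0, 256.0], 0.65, [0.684, 0.093])]
side cushion sample [([270.0, 208.0], 0.65, [0.536, -0.143]), ([270.0, 206.0], 0.53, [0.536, -0.15]), ([334.0, 312.0], 0.23, [0.453, 0.28])]
side marquise sample [([190.0, 270.0], 0.51, [0.687, 0.147])]
```

View pics/crop0.png

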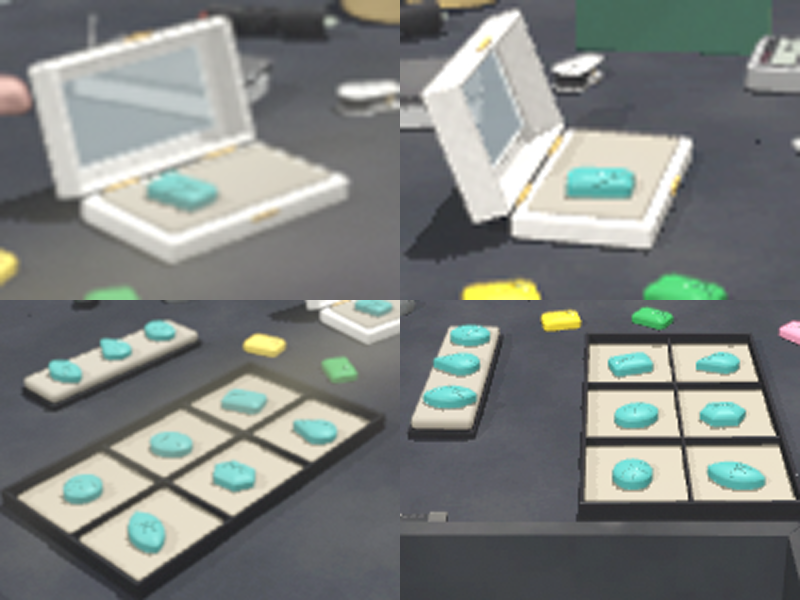

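The box stone (scene 316,198; side 270,208) is an oblong cushion with straight long sides. Things that could be taken for its partner, in scene pixels:
- turquoise cushion in the tray at (254,242)
- customer's cushion in the box at (316,198)
- green look-alike at (299,228)
- yellow look-alike at (264,216)
- pink look-alike at (351,259)
- tray hexagon at (250,274)

I choose the turquoise cushion in the tray, which is in the middle-far compartment nearest the box. Next I estimate yaws by segmentation.

```bash
cat >> h.py <<'E'
def seg(c,p,uv,win=40,k=None,zt=None,hue=(80,97),smin=90):
    """turquoise blob nearest uv"""
    hsv=cv2.cvtColor(p,cv2.COLOR_RGB2HSV)
    m=((hsv[...,0]>=hue[0])&(hsv[...,0]<=hue[1])&(hsv[...,1]>smin)&(hsv[...,2]>60)).astype(np.uint8)
    m=cv2.morphologyEx(m,cv2.MORPH_CLOSE,np.ones((5,5),np.uint8))
    n,l,s,ce=cv2.connectedComponentsWithStats(m)
    ok=[i for i in range(1,n) if s[i,4]>40]
    i=min(ok,key=lambda i:np.hypot(*(ce[i]-uv)))
    return (l==i),ce[i],s[i]
def shape(c,mask,z,k=None):
    cs,_=cv2.findContours(mask.astype(np.uint8),cv2.RETR_EXTERNAL,cv2.CHAIN_APPROX_NONE)
    cn=max(cs,key=cv2.contourArea)[:,0,:].astype(float)
    k=k or calibration(c)
    w=np.array([atz(c,u,z,k)[:2] for u in cn])
    (cx,cy),(a,b),an=cv2.minAreaRect((w*1000).astype(np.float32))
    if a<b: a,b,an=b,a,an+90
    return (cx,cy),(a,b),(an+90)%180-90
E
python3 - <<'E'
from h import *
for c,uvs in [("scene",[(254,242),(316,198)]),("side",[(280,257),(270,208)])]:
    p=np.load(f"pics/{c}0.npz"); 
    for uv,z0 in zip(uvs,[.004,.018]):
        m,ce,s=seg(c,p["p"],uv); print(c,ce,s,"shape@5mm",shape(c,m,z0+.006))
        d=np.median(p["d"][m]); print(" depth z check", end=" ")
        v,u=np.nonzero(m); k=calibration(c); P=[]
        for a,b in zip(u,v):
            if p["d"][b,a]>0:
                o,r=ray(c,(a,b),k); P.append(o+r*p["d"][b,a])
        P=np.array(P); print(np.round(P.mean(0),4),np.round(np.percentile(P[:,2],[5,95]),4))
E
```

```text
scene [249.58695652 277.375     ] [241 271  18  13 184] shape@5mm ((448.0955505371094, 165.8655548095703), (36.85420608520508, 29.89035987854004), -48.12862014770508)
 depth z check [0.4434 0.1703 0.0136] [0.0083 0.0166]
scene [288.41605839 256.34306569] [279 252  19  10 137] shape@5mm ((421.7724609375, 88.18689727783203), (36.0970344543457, 27.722745895385742), -25.052658081054688)
 depth z check [0.4323 0.0756 0.0135] [0.009  0.0164]
side [279.66839378 256.80310881] [269 252  22  11 193] shape@5mm ((524.6148681640625, 73.97167205810547), (41.079078674316406, 38.750152587890625), 12.635237693786621)
 depth z check [0.5248 0.0769 0.0112] [0.0047 0.0153]
side [269.5        205.11111111] [262 202  16   7 108] shape@5mm ((536.5621948242188, -159.41000366210938), (38.232730865478516, 35.9652099609375), 88.58173370361328)
 depth z check [ 0.5368 -0.1565  0.0248] [0.0191 0.0285]
```

```bash
python3 -m creep '[0,0,0,-4,-3.5,0.4,9.4, 0,0,0,-4,-3.5,0.4,9.4, 0,0,0,-4,-3.5,0.4,9.4, 0,0,0,-4,-3.5,0.4,9.4, 0,0,0,-4,-3.5,0.4,9.4]'; python3 -m creep '[0,0,0,-4,-3.5,0.4,9.4, 0,0,0,-4,-3.5,0.4,9.4, 0,0,0,-4,-3.5,0.4,9.4, 0,0,0,-4,-3.5,0.4,9.4, 0,0,0,-4,-3.5,0.4,9.4]';  python3 -m creep '[0,0,-0.1,-4,-3.5,0.4,9.4, 0,0,-0.1,-3,-2.5,0.4,9.4, 0,0,-0.1,-1,-0.6,0.4,9.4,0,0,0,0,0,0,9.4]'
python3 - <<'E'
from h import *
k=calibration("wrist");s=read_state();p,d=read_camera("wrist"); cv2.imwrite("pics/w1.png",p[:,:,::-1]); np.savez("pics/w1.npz",p=p,d=d,T=k["T"],K=k["intrinsics"])
print(s["eef_pos"],s["eef_rot"],s["dq"].max())
for n,z in [("cushion_stone_mid",.01),("cushion_sample_mid",.024),("empty_half",.018),("pair_box",0),("sorting_tray",0),("order_pad",0),("lid_edge",.07)]:
    print(n,[(np.round(r["point"]).tolist(),round(r["p"],2),np.round(atz("wrist",r["point"],z,k),3)[:2].tolist()) for r in pinpoint("wrist",n)[:3]])
E
```

```text
time_s: 2.28
eef_pos: [0.3406, 0.3858, 0.3848]
eef_rot: [[-0.949, 0.316, 0.001], [0.316, 0.949, 0.0], [-0.0, 0.001, -1.0]]
force: [0.4, -0.6, 1.0]
finger_gap: 0.0942
time_s: 2.9
eef_pos: [0.475, 0.1565, 0.3649]
eef_rot: [[-0.949, 0.316, 0.001], [0.316, 0.949, 0.0], [-0.001, 0.0, -1.0]]
force: [-0.3, 0.2, 0.1]
finger_gap: 0.0942
time_s: 3.4
eef_pos: [0.5345, 0.0734, 0.3524]
eef_rot: [[-1.0, 0.024, -0.001], [0.024, 1.0, 0.0], [0.001, 0.0, -1.0]]
force: [0.7, 0.7, -0.8]
finger_gap: 0.0937
[0.53450609 0.07343534 0.35238715] [[-9.99702739e-01  2.43724728e-02 -6.45439037e-04]
 [ 2.43723917e-02  9.99702940e-01  1.33224715e-04]
 [ 6.48494319e-04  1.17454220e-04 -9.99999783e-01]] 0.031152127110034768
cushion_stone_mid [([167.0, 165.0], 0.92, [0.495, -0.042]), ([200.0, 18.0], 0.74, [0.343, -0.001]), ([271.0, 192.0], 0.66, [0.527, 0.065])]
cushion_sample_mid [([70.0, 215.0], 0.73, [0.541, -0.167])]
empty_half [([34.0, 204.0], 0.61, [0.528, -0.229])]
pair_box [([66.0, 207.0], 0.81, [0.537, -0.191])]
sorting_tray [([360.0, 148.0], 0.92, [0.484, 0.159]), ([271.0, 106.0], 0.59, [0.44, 0.067])]
order_pad [([293.0, 318.0], 0.81, [0.684, 0.086])]
lid_edge [([27.0, 303.0], 0.91, [0.639, -0.238])]
```

View pics/w1.png

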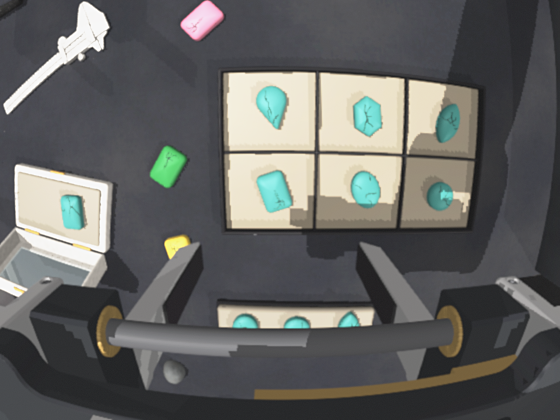

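The wrist view shows the tray cushion at (273,191). The box is at (65,207) with its stone at (71,212) and its empty half to the left at about (37,200). The green (168,166) and yellow (177,246) decoys are clear of the path.

Run:
```python
from h import *
f=np.load("pics/w1.npz");p=f["p"];k={"intrinsics":f["K"],"T":f["T"]};d=f["d"]
for uv,z0 in [((273,191),.004),((71,212),.018)]:
    m,ce,s=seg("wrist",p,uv); print(ce,s,[np.round(np.hstack(x),1).tolist() for x in shape("wrist",m,z0+.005,k)])
im=np.hstack([cv2.resize(p[150:235,225:325],(500,425),interpolation=cv2.INTER_CUBIC),cv2.resize(p[155:255,5:125],(300,250)).copy() if 0 else cv2.resize(p[155:240,5:65+60],(300,425))])[:,:,::-1]
im=np.hstack([cv2.resize(p[150:235,225:305],(400,425),interpolation=cv2.INTER_CUBIC),cv2.resize(p[155:240,35:115],(400,425),interpolation=cv2.INTER_CUBIC)])[:,:,::-1]
cv2.imwrite("pics/c1.png",im)
```

```text
Traceback (most recent call last):
TypeError: arrays to stack must be passed as a "sequence" type such as list or tuple.
```

Run:
```python
from h import *
f=np.load("pics/w1.npz");p=f["p"];k={"intrinsics":f["K"],"T":f["T"]};d=f["d"]
for uv,z0 in [((273,191),.004),((71,212),.018)]:
    m,ce,s=seg("wrist",p,uv); print(ce,s,shape("wrist",m,z0+.005,k))
im=np.hstack([cv2.resize(p[150:235,225:305],(400,425),interpolation=cv2.INTER_CUBIC),cv2.resize(p[155:240,35:115],(400,425),interpolation=cv2.INTER_CUBIC)])[:,:,::-1]
cv2.imwrite("pics/c1.png",im)
# box edges: white base outer corners by hand from view
for uv in [(15,165),(112,180),(107,250),(20,231)]: print(uv,np.round(atz("wrist",uv,.015,k),4))
```

```text
[273.86213992 190.99588477] [257 171  35  41 972] ((526.0614013671875, 68.1326675415039), (38.932151794433594, 26.876136779785156), 17.119997024536133)
[ 71.81832543 211.71406003] [ 61 196  23  33 633] ((538.6456909179688, -164.80592346191406), (38.333003997802734, 30.872028350830078), -2.4924468994140625)
(15, 165) [ 0.4768 -0.2583  0.015 ]
(112, 180) [ 0.5059 -0.107   0.015 ]
(107, 250) [ 0.5875 -0.1289  0.015 ]
(20, 231) [ 0.5643 -0.2719  0.015 ]
```

View pics/c1.png

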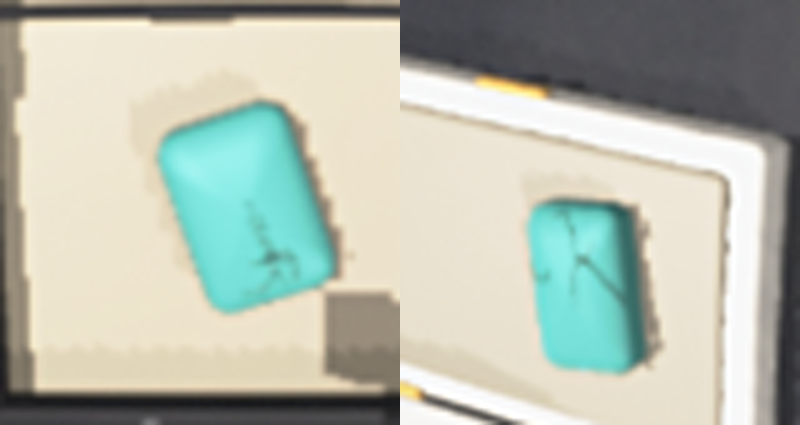

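```bash
python3 -m creep '[0,0,-0.162,0,0,2.5,5, 0,0,-0.161,0,0,3,5, 0,0,0,0.97,-0.27,3,5, 0,0,0,0,0,2,5, 0,0,0,0,0,0,5]'
python3 - <<'E'
from h import *
k=calibration("wrist");s=read_state();p,d=read_camera("wrist"); cv2.imwrite("pics/w2.png",p[:,:,::-1])
print(s["eef_pos"],s["eef_rot"],s["dq"].max(),s["finger_gap"])
x,y=s["eef_rot"][:,0],s["eef_rot"][:,1]
m,ce,ss=seg("wrist",p,proj("wrist",[.526,.068,.009],k)[0]); r=shape("wrist",m,.009,k); print(r)
dl=np.r_[np.array(r[0])/1000-s["eef_pos"][:2],0]; print("tool delta cm",dl@x*100,dl@y*100, "axis deg", np.degrees(np.arctan2(-x[1],-x[0])))
E
```

```text
time_s: 4.42
eef_pos: [0.5249, 0.0689, 0.2462]
eef_rot: [[-0.955, -0.297, -0.004], [-0.297, 0.955, 0.0], [0.003, 0.001, -1.0]]
force: [0.8, -0.1, 0.1]
finger_gap: 0.0505
[0.52491649 0.06886088 0.24622952] [[-9.54953553e-01 -2.96734437e-01 -3.51925029e-03]
 [-2.96737192e-01  9.54959142e-01  2.76385596e-04]
 [ 3.27872711e-03  1.30822786e-03 -9.99993769e-01]] 0.009114041660762613 0.0505183068677612
((525.8662109375, 67.94709014892578), (40.030853271484375, 26.97182273864746), 17.272308349609375)
tool delta cm -0.06357793688378768 -0.11544467165985679 axis deg 17.26183199358821
```

View pics/w2.png

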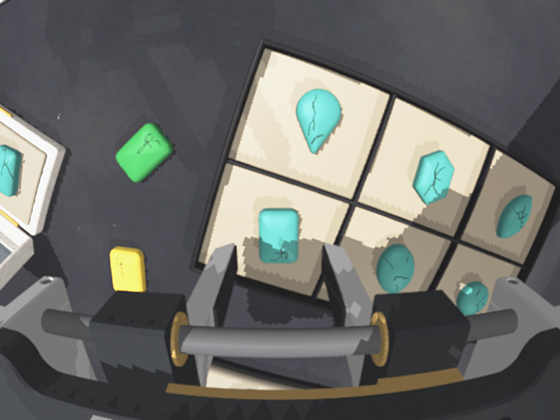

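The stone at (279,236) sits square between the fingers. The residual is about 1 mm, so I descend and grip.

```bash
python3 -m creep '[0,0,0,-0.05,-0.1,1.5,5, 0,0,0,0,0,1.5,5, 0,0,0,0,0,1.0,5, 0,0,0,0,0,0.15,5, 0,0,0,0,0,0,5]'; python3 -m creep '[0,0,0,0,0,0,2.4, 0,0,0,0,0,0,2, 0,0,0,0,0,0,2, 0,0,0,0,0,0,2, 0,0,0,0,0,0,2]'
```

```text
time_s: 5.1
eef_pos: [0.5266, 0.0678, 0.2062]
eef_rot: [[-0.955, -0.297, 0.0], [-0.297, 0.955, 0.0], [-0.0, 0.0, -1.0]]
force: [0.3, 0.7, -0.1]
finger_gap: 0.0497
time_s: 5.72
eef_pos: [0.5266, 0.0679, 0.2065]
eef_rot: [[-0.955, -0.297, 0.0], [-0.297, 0.955, 0.0], [-0.0, -0.0, -1.0]]
force: [-1.4, -0.4, 2.9]
finger_gap: 0.0273
```

```bash
python3 -m creep '[0,0,0,0,0,0,4, 0,0,0,0,0,0.15,4, 0,0,0,0,0,0,4, 0,0,0,0,0,0,2, 0,0,0,0,0,0,2]'; python3 -m creep '[0,0,0,0,0,0,2, 0,0,0,0,0,0,2]';python3 -m creep '[0,0,0,0,0,-1,2, 0,0,0,0,0,-2,2, 0,0,0,0,0,-4,2, 0,0,0,0,0,-5,2, 0,0,0,0,0,-2,2]'
```

```text
time_s: 6.35
eef_pos: [0.5265, 0.0678, 0.2046]
eef_rot: [[-0.955, -0.297, -0.0], [-0.297, 0.955, -0.0], [0.0, 0.0, -1.0]]
force: [0.0, -0.7, 0.1]
finger_gap: 0.0273
time_s: 6.6
eef_pos: [0.5265, 0.0678, 0.2046]
eef_rot: [[-0.955, -0.297, -0.0], [-0.297, 0.955, -0.0], [0.0, 0.0, -1.0]]
force: [0.2, -0.0, -0.2]
finger_gap: 0.0275
time_s: 7.22
eef_pos: [0.5271, 0.0678, 0.3489]
eef_rot: [[-0.955, -0.297, 0.006], [-0.297, 0.955, -0.001], [-0.006, -0.002, -1.0]]
force: [0.2, -0.1, 0.6]
finger_gap: 0.0273
```

```bash
python3 -m creep '[0,0,0.172,0,0,0,2, 0,0,0.172,0,0,0,2, 0,0,0,-0.7,-5.2,0,2, 0,0,0,-0.7,-5.2,0,2, 0,0,0,-0.7,-5.2,0,2]'; python3 -m creep '[0,0,0,-0.7,-5.2,0,2, 0,0,0,-0.5,-4.9,0,2, 0,0,0,0,0,0,2, 0,0,0,0,0,0,2]'
python3 - <<'E'
from h import *
k=calibration("wrist");s=read_state();p,d=read_camera("wrist"); cv2.imwrite("pics/w3.png",p[:,:,::-1]); np.savez("pics/w3.npz",p=p,d=d,T=k["T"],K=k["intrinsics"])
print(s["eef_pos"],s["eef_rot"].round(4).tolist(),s["finger_gap"])
for n,z in [("cushion_sample_mid",.024),("empty_half",.018),("pair_box",0)]:
    print(n,[(np.round(r["point"]).tolist(),round(r["p"],2),np.round(atz("wrist",r["point"],z,k),4)[:2].tolist()) for r in pinpoint("wrist",n)[:2]])
m,ce,ss=seg("wrist",p,proj("wrist",[.537,-.163,.023],k)[0]); print(ce,ss,shape("wrist",m,.023,k))
E
```

```text
time_s: 7.85
eef_pos: [0.5407, -0.0903, 0.3456]
eef_rot: [[-0.999, 0.042, 0.001], [0.042, 0.999, -0.0], [-0.001, -0.0, -1.0]]
force: [0.5, 0.4, -0.5]
finger_gap: 0.0275
time_s: 8.35
eef_pos: [0.5483, -0.19, 0.3449]
eef_rot: [[-0.999, 0.043, 0.0], [0.043, 0.999, 0.0], [-0.0, 0.0, -1.0]]
force: [-0.3, 0.5, -1.2]
finger_gap: 0.0277
[ 0.54834693 -0.18999278  0.34491768] [[-0.9991, 0.043, 0.0], [0.043, 0.9991, 0.0003], [-0.0, 0.0003, -1.0]] 0.027671569041813542
cushion_sample_mid [([304.0, 196.0], 0.69, [0.541, -0.1665])]
empty_half [([233.0, 182.0], 0.93, [0.5254, -0.2339])]
pair_box [([271.0, 185.0], 0.83, [0.5332, -0.1977])]
[304.17547001 192.80214861] [ 290  173   30   41 1117] ((538.3602905273438, -165.7644805908203), (39.28422927856445, 27.04458236694336), -4.8609466552734375)
```

View pics/w3.png

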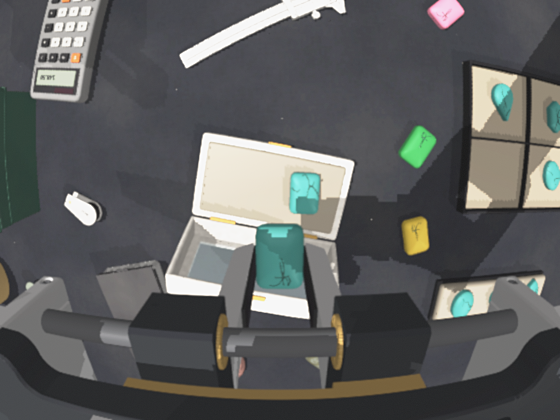

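The gripped stone is at (280,255), square in the jaws. The box bed spans about (200-350, 140-235), with the customer's stone at (304,193) and the empty half at about (235,180). I fit the bed rectangle for the box's pose.

Run:
```python
from h import *
f=np.load("pics/w3.npz");p=f["p"];k={"intrinsics":f["K"],"T":f["T"]}
# fit a box model: optimise x,y,yaw so that bed interior is beige/turquoise & ring is white, using edge fit
hsv=cv2.cvtColor(p,cv2.COLOR_RGB2HSV).astype(int)
for uv in [(225,180),(245,165),(208,150),(260,150),(345,180),(280,140)]: print(uv,hsv[uv[1],uv[0]],p[uv[1],uv[0]])
m,ce,ss=seg("wrist",p,(304,193))
cs,_=cv2.findContours(m.astype(np.uint8),cv2.RETR_EXTERNAL,cv2.CHAIN_APPROX_NONE)
w=np.array([atz("wrist",u,.0225,k)[:2] for u in cs[0][:,0]])*1000
c=w-w.mean(0); 
for s_ in [0]:
    M=cv2.moments((c*100).astype(np.int32)); print("moment angle",np.degrees(.5*np.arctan2(2*M["mu11"],M["mu20"]-M["mu02"])), w.mean(0))
cv2.imwrite("pics/c3.png",cv2.resize(p[125:255,180:365],(795,559),interpolation=cv2.INTER_CUBIC)[:,:,::-1])
```

```text
(225, 180) [ 21  25 238] [238 231 215]
(245, 165) [ 20  22 239] [239 232 218]
(208, 150) [ 21  25 234] [234 227 211]
(260, 150) [ 21  24 221] [221 215 200]
(345, 180) [  0   0 248] [248 248 248]
(280, 140) [120  16  78] [73 73 78]
moment angle -4.208144671848167 [ 538.384026   -165.79914289]
```

View pics/c3.png

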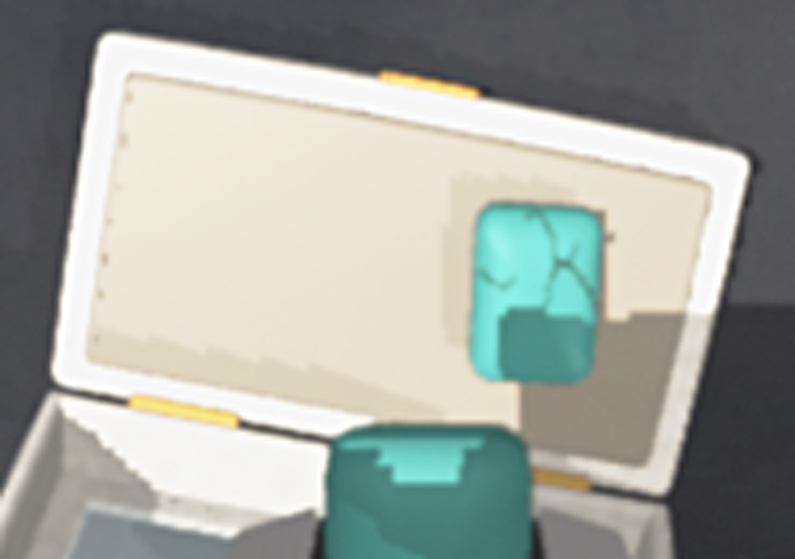

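```bash
python3 - <<'E'
from h import *
f=np.load("pics/w3.npz");p=f["p"];k={"intrinsics":f["K"],"T":f["T"]}
s=795/185
cr=np.array([[127,72],[710,183],[648,467],[86,362]])/s+[180,125]
W=np.array([atz("wrist",u,.018,k)[:2] for u in cr]); L=np.array([[-35,-68],[-35,68],[35,68],[35,-68]])/1000
print(W.round(4).tolist(), [np.linalg.norm(W[i]-W[(i+1)%4]).round(4) for i in range(4)])
# rigid fit
Wc=W-W.mean(0); a=np.arctan2((L[:,0]*Wc[:,1]-L[:,1]*Wc[:,0]).sum(),(L*Wc).sum())
R=np.array([[np.cos(a),-np.sin(a)],[np.sin(a),np.cos(a)]]); c=W.mean(0)
print("box yaw",np.degrees(a),"centre",c,"res mm",((L@R.T+c-W)*1000).round(1).tolist())
e=c+R@[0,-.034]; print("empty",e, "sample in box", R.T@(np.array([.5384,-.1658])-c))
# held stone
h,ce,ss=seg("wrist",p,(280,255),smin=70); print("held",ce,ss,shape("wrist",h,.345-.199+.003,k), shape("wrist",h,.154,k))
cv2.imwrite("pics/m3.png",h.astype(np.uint8)*255)
# depth check
for uv in [(225,180),(245,165)]:
    o,r=ray("wrist",uv,k)
    print(f["d"][uv[1],uv[0]], (o+r/ (1)*0)[2])
E
sed -n 1,5p /dev/null
```

```text
[[0.4852, -0.2535], [0.5157, -0.1251], [0.5822, -0.1394], [0.5511, -0.269]] [np.float64(0.132), np.float64(0.068), np.float64(0.1333), np.float64(0.0677)]
box yaw -13.260840058357447 centre [ 0.53356869 -0.19675206] res mm [[-1.3, -1.4], [-0.6, 2.5], [1.0, 0.8], [0.9, -1.9]]
empty [ 0.52576961 -0.22984548] sample in box [-0.00239743  0.03123498]
held [279.18842035 256.02443106] [ 255  224   49   65 2988] ((548.0863037109375, -190.0641326904297), (41.40290451049805, 28.441370010375977), -1.9327545166015625) ((545.8876953125, -189.97784423828125), (40.222137451171875, 27.63023567199707), -1.9327545166015625)
0.30974334 0.3243191578642604
0.30588722 0.3243191578642604
```

```bash
python3 -m creep '[0,0,0.038,1.93,-4.15,0,2, 0,0,0,0,0,3,2, 0,0,0,0,0,3,2, 0,0,0,0,0,2,2, 0,0,0,0,0,1,2]'; python3 -m creep '[0,0,0,0,0,0,2, 0,0,0,0,0,0,2]'
python3 - <<'E'
from h import *
k=calibration("wrist");s=read_state();p,d=read_camera("wrist"); cv2.imwrite("pics/w4.png",p[:,:,::-1]); np.savez("pics/w4.npz",p=p,d=d,T=k["T"],K=k["intrinsics"])
print(s["eef_pos"],s["eef_rot"].round(4).tolist(),s["finger_gap"])
m,ce,ss=seg("wrist",p,proj("wrist",[.5384,-.1658,.023],k)[0]); print(ce,ss,shape("wrist",m,.0225,k))
print(proj("wrist",[[.5384,-.1658,.023],[.5258,-.2298,.018]],k))
E
```

```text
time_s: 9.18
eef_pos: [0.5274, -0.2303, 0.2536]
eef_rot: [[-0.997, 0.08, -0.001], [0.08, 0.997, 0.001], [0.001, 0.001, -1.0]]
force: [-0.1, 0.7, -1.0]
finger_gap: 0.0272
time_s: 9.43
eef_pos: [0.5279, -0.2312, 0.2558]
eef_rot: [[-0.997, 0.08, 0.002], [0.08, 0.997, -0.001], [-0.002, -0.001, -1.0]]
force: [1.2, -0.3, 0.1]
finger_gap: 0.0275
[ 0.5279169  -0.23115464  0.25578984] [[-0.9968, 0.0805, 0.0016], [0.0805, 0.9968, -0.0012], [-0.0017, -0.001, -1.0]] 0.027518736700071714
[370.78077126 240.44479662] [ 351  215   41   53 1893] ((538.3422241210938, -166.0276336669922), (40.06075668334961, 28.312803268432617), -4.6750946044921875)
[[371.58669197 242.00468843]
 [281.38623201 230.42512939]]
```

View pics/w4.png

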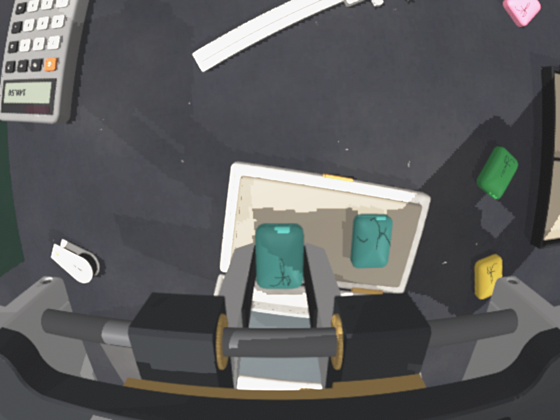

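The held stone (279,256) is over the empty half, and the sample (371,240) has yaw -4.7° against the tool's -4.6°. I lower it now.

```bash
python3 -m creep '[0,0,0,0.2,0.12,1.5,2, 0,0,0,0,0,1.2,2, 0,0,0,0,0,0.7,2, 0,0,0,0,0,0.2,2, 0,0,0,0,0,0,2]'; python3 -m creep '[0,0,0,0,0,0,2]'
```

```text
time_s: 10.1
eef_pos: [0.5256, -0.2297, 0.2186]
eef_rot: [[-0.997, 0.081, 0.0], [0.081, 0.997, -0.0], [-0.0, -0.0, -1.0]]
force: [-1.0, 0.4, 0.4]
finger_gap: 0.0273
time_s: 10.22
eef_pos: [0.5256, -0.2297, 0.2186]
eef_rot: [[-0.997, 0.081, 0.0], [0.081, 0.997, -0.0], [-0.0, -0.0, -1.0]]
force: [-0.3, -0.2, -0.8]
finger_gap: 0.0272
```

```bash
python3 -m creep '[0,0,0,0,0,0.06,2, 0,0,0,0,0,0,2]'; python3 -m creep '[0,0,0,0,0,0,3.2, 0,0,0,0,0,0,3.6, 0,0,0,0,0,0,3.6, 0,0,0,0,0,-0.5,3.6, 0,0,0,0,0,-1.5,3.6]'; python3 -m creep '[0,0,0,0,0,-4,3.6, 0,0,0,0,0,-4,3.6, 0,0,0,0,0,-3,3.6, 0,0,0,0,0,0,3.6]'
python3 - <<'E'
from h import *
k=calibration("wrist");s=read_state();p,d=read_camera("wrist"); cv2.imwrite("pics/w5.png",p[:,:,::-1]); np.savez("pics/w5.npz",p=p,d=d,T=k["T"],K=k["intrinsics"])
print(s["eef_pos"],s["finger_gap"])
for q in [[.5384,-.1658,.023],[.5258,-.2298,.023]]:
    m,ce,ss=seg("wrist",p,proj("wrist",q,k)[0]); print(ce,ss,shape("wrist",m,.0225,k))
q,_=read_camera("scene");r,_=read_camera("side")
a=cv2.resize(q[140:230,255:375],(400,300),interpolation=cv2.INTER_CUBIC);b=cv2.resize(r[150:240,200:320],(400,300),interpolation=cv2.INTER_CUBIC)
cv2.imwrite("pics/s5.png",np.hstack([a,b])[:,:,::-1])
for c in ["scene","side","wrist"]:
    print(c,[(np.round(r["point"]).tolist(),round(r["p"],2)) for r in pinpoint(c,"lid_edge")[:2]])
E
```

```text
time_s: 10.48
eef_pos: [0.5256, -0.2297, 0.2186]
eef_rot: [[-0.997, 0.081, -0.0], [0.081, 0.997, -0.0], [0.0, -0.0, -1.0]]
force: [-1.5, 1.2, 5.7]
finger_gap: 0.0274
time_s: 11.1
eef_pos: [0.5252, -0.2295, 0.238]
eef_rot: [[-0.997, 0.081, -0.001], [0.081, 0.997, 0.001], [0.001, 0.001, -1.0]]
force: [0.1, 0.4, 0.0]
finger_gap: 0.0362
time_s: 11.6
eef_pos: [0.5262, -0.23, 0.3519]
eef_rot: [[-0.997, 0.081, 0.006], [0.081, 0.997, -0.004], [-0.006, -0.004, -1.0]]
force: [-1.0, 0.6, -1.1]
finger_gap: 0.0362
[ 0.52619299 -0.23002981  0.35190029] 0.03623493784840004
[345.46626984 207.11607143] [ 332  188   28   39 1008] ((538.267578125, -165.89227294921875), (39.37470245361328, 27.451223373413086), -4.402412414550781)
[280.67111535 198.94470925] [ 267  180   28   39 1049] ((525.0635986328125, -229.87205505371094), (38.27346420288086, 26.575687408447266), -4.5338134765625)
scene [([300.0, 161.0], 0.69)]
side [([233.0, 174.0], 0.72)]
wrist [([301.0, 322.0], 0.71), ([523.0, 113.0], 0.61)]
```

View pics/w5.png

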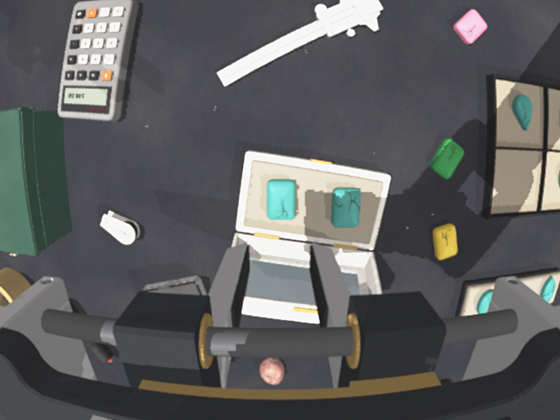

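View pics/s5.png

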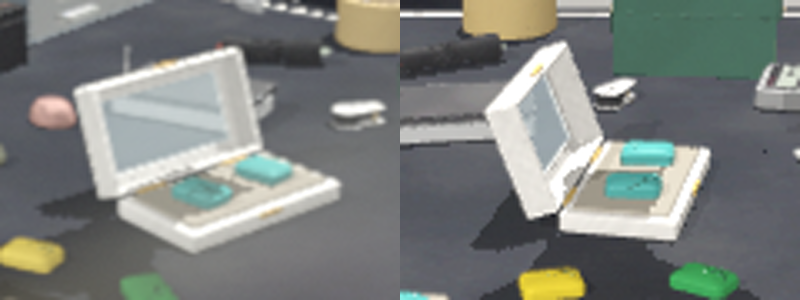

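The two stones lie parallel on the bed (wrist 281,199 and 345,207; yaws -4.5° and -4.4°). The customer's stone is unmoved. Next is the lid. I locate its edge and check for obstacles behind it.

Run:
```python
from h import *
a=np.radians(-13.3); R=np.array([[np.cos(a),-np.sin(a)],[np.sin(a),np.cos(a)]]); c=np.array([.5336,-.1968])
# triangulate lid edge
o1,d1=ray("scene",(300,161)); o2,d2=ray("side",(233,173))
A=np.c_[d1,-d2]; t=np.linalg.lstsq(A,o2-o1,rcond=None)[0]; X=((o1+d1*t[0])+(o2+d2*t[1]))/2
print("lid edge tri",X.round(4),"gap",np.linalg.norm(o1+d1*t[0]-o2-d2*t[1]).round(4),"in box",(R.T@(X[:2]-c)).round(4))
for q in ([.105,0,.0758],): 
    w=np.r_[c+R@q[:2],q[2]]; print("model edge",w.round(4),proj("scene",w).round(),proj("side",w).round())
# points from fresh depth
P=[]
for cam in ["scene","side"]:
    k=calibration(cam);p,d=read_camera(cam);K=k["intrinsics"];T=k["T"]
    v,u=np.nonzero(d>0); z=d[v,u]; q=np.c_[(u-K[0,2])/K[0,0]*z,(v-K[1,2])/K[1,1]*z,z]@T[:3,:3].T+T[:3,3]; P.append(q)
P=np.vstack(P); L=np.c_[(P[:,:2]-c)@R,P[:,2]]*1000
print("max height (mm) grid rows x(box) cols y(box)")
ys=range(-140,141,20); print("      ",list(ys))
for x in range(40,260,15):
    print(x,[int(L[(abs(L[:,0]-x)<7.5)&(abs(L[:,1]-y)<10)&(L[:,2]<140),2].max(initial=-9)) for y in ys])
```

```text
lid edge tri [ 0.6238 -0.2205  0.0842] gap 0.0001 in box [ 0.0932 -0.0023]
model edge [ 0.6358 -0.221   0.0758] [[296. 163.]] [[228. 176.]]
max height (mm) grid rows x(box) cols y(box)
       [-140, -120, -100, -80, -60, -40, -20, 0, 20, 40, 60, 80, 100, 120, 140]
40 [1, 2, 1, 30, 34, 19, 19, 19, 20, 19, 20, 37, 1, 2, 1]
55 [1, 1, 0, 70, 73, 18, 19, 18, 17, 18, 60, 76, 1, 2, 2]
70 [1, 2, 0, 90, 92, 93, 93, 94, 95, 93, 93, 93, 1, 2, 1]
85 [1, 1, -9, 84, 90, 90, 89, 88, 90, 91, 90, 89, 1, 2, 1]
100 [1, 1, -9, -9, -9, -9, 0, 0, 0, 0, 2, 2, 2, 2, 1]
115 [23, -9, -9, -9, -1, 0, 0, 0, 0, 0, 2, 1, 3, 2, 1]
130 [24, -9, -1, 0, 0, 0, 0, 0, 0, 1, 1, 1, 1, 1, 2]
145 [22, 22, 21, 22, 0, 0, 0, 0, 1, 1, 2, 1, 1, 2, 2]
160 [21, 22, 22, 23, 0, 0, 0, 0, 1, 1, 1, 1, 1, 2, 2]
175 [22, 22, 23, 22, 0, 0, 0, 0, 1, 1, 2, 14, 17, 8, 2]
190 [22, 21, 22, 22, 0, 0, 1, 1, 1, 3, 1, 18, 20, 19, 7]
205 [21, 22, 22, 22, 22, 0, 7, 8, 1, 2, 2, -9, 19, 20, 2]
220 [22, 21, 22, 22, 21, 0, 18, 20, 13, 2, 1, -9, 0, 14, 1]
235 [21, 23, 48, 25, 11, 1, 19, 21, 12, 1, 1, 0, 0, 1, 1]
250 [24, 23, 48, 0, 0, 1, 16, 19, 1, 2, 2, 1, 1, 1, 1]
```

The lid stands at about 1.93 rad with its edge at box (93, 84) mm, and the space behind it is free above 25 mm. I close the fingers, align with the box yaw and go behind the lid.

```bash
python3 -m creep '[0,0,0.152,0,0,-0.5,0, 0,0,0,-4,1.15,0,0, 0,0,0,-4,1.15,0,0, 0,0,0,-3.75,1.1,0,0, 0,0,0,0,0,0,0]'; python3 -m creep '[0,0,0,0,0,2.5,0, 0,0,0,0,0,3,0, 0,0,0,0,0,2.7,0, 0,0,0,0,0,0,0]'
python3 - <<'E'
from h import *
s=read_state(); a=np.radians(-13.3); R=np.array([[np.cos(a),-np.sin(a)],[np.sin(a),np.cos(a)]]); c=np.array([.5336,-.1968])
print(s["eef_pos"],s["eef_rot"].round(3).tolist(),s["finger_gap"],"box",(R.T@(s["eef_pos"][:2]-c)*1000).round(1),"tip",s["eef_pos"][2]-.199)
q,_=read_camera("scene");r,_=read_camera("side")
a=cv2.resize(q[110:230,245:405],(400,300),interpolation=cv2.INTER_CUBIC);b=cv2.resize(r[120:240,170:330],(400,300),interpolation=cv2.INTER_CUBIC)
cv2.imwrite("pics/s6.png",np.hstack([a,b])[:,:,::-1])
E
```

```text
time_s: 12.62
eef_pos: [0.6492, -0.2233, 0.3519]
eef_rot: [[-0.973, 0.229, -0.001], [0.229, 0.973, 0.0], [0.001, 0.0, -1.0]]
force: [-0.0, 0.5, 0.1]
finger_gap: 0.0004
time_s: 13.12
eef_pos: [0.646, -0.2233, 0.268]
eef_rot: [[-0.973, 0.231, -0.006], [0.231, 0.973, 0.003], [0.006, 0.002, -1.0]]
force: [-0.0, 0.1, 0.3]
finger_gap: 0.0003
[ 0.64604621 -0.22330623  0.26798268] [[-0.973, 0.231, -0.006], [0.231, 0.973, 0.003], [0.006, 0.002, -1.0]] 0.00034938091519119837 box [1.155e+02 1.000e-01] tip 0.06898268204715813
```

View pics/s6.png

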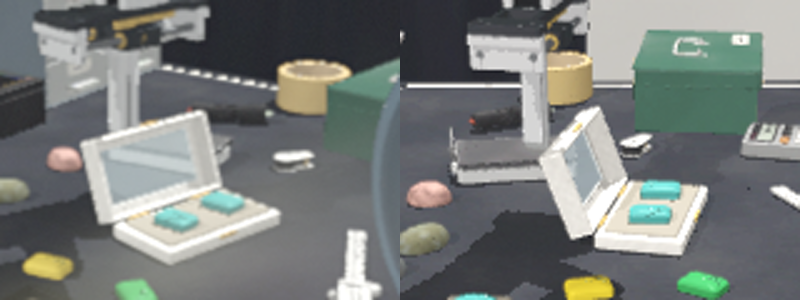

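The fingers hang behind the middle of the lid with space in between. I push along the arc.

```bash
python3 -m creep '[0,0,0,1,0,-0.4,0, 0,0,0,1,0,-0.4,0, 0,0,0,0.8,0,-0.4,0, 0,0,0,0.7,0,-0.4,0, 0,0,0,0.7,0,-0.4,0]'; python3 -m creep '[0,0,0,0.7,0,-0.4,0, 0,0,0,0.7,0,-0.2,0, 0,0,0,0.7,0,-0.1,0, 0,0,0,0,0,0,0]'
python3 - <<'E'
from h import *
s=read_state(); a=np.radians(-13.3); R=np.array([[np.cos(a),-np.sin(a)],[np.sin(a),np.cos(a)]]); c=np.array([.5336,-.1968])
print(s["force"],"box",(R.T@(s["eef_pos"][:2]-c)*1000).round(1),"tip",s["eef_pos"][2]-.199)
q,_=read_camera("scene");r,_=read_camera("side")
a=cv2.resize(q[110:230,245:405],(400,300),interpolation=cv2.INTER_CUBIC);b=cv2.resize(r[120:240,170:330],(400,300),interpolation=cv2.INTER_CUBIC)
cv2.imwrite("pics/s7.png",np.hstack([a,b])[:,:,::-1])
E
```

```text
time_s: 13.85
eef_pos: [0.6061, -0.2138, 0.2911]
eef_rot: [[-0.973, 0.231, -0.001], [0.231, 0.973, 0.0], [0.001, 0.0, -1.0]]
force: [0.5, -0.2, -1.0]
finger_gap: 0.0006
time_s: 14.35
eef_pos: [0.5859, -0.209, 0.2979]
eef_rot: [[-0.973, 0.231, -0.001], [0.231, 0.973, 0.0], [0.001, 0.0, -1.0]]
force: [0.2, 0.3, 1.0]
finger_gap: 0.0007
[0.17902432 0.31816014 1.04487126] box [53.7  0.2] tip 0.09894000261546892
```

View pics/s7.png

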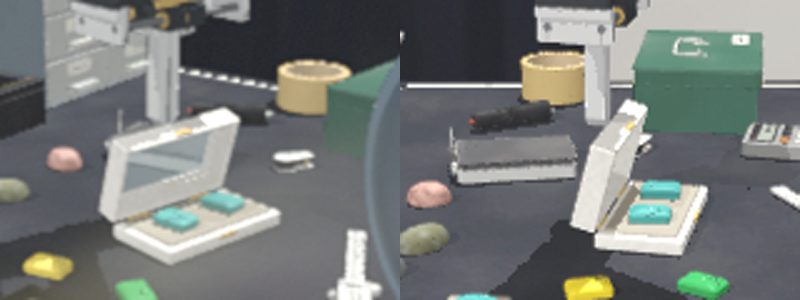

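The lid now leans past vertical towards closed, with the fingertip behind its outer face. The force is about 1 N and the stones are still. I carry on along the arc.

```bash
python3 -m creep '[0,0,0,0.6,0,0.1,0, 0,0,0,0.6,0,0.1,0, 0,0,0,0.6,0,0.1,0, 0,0,0,0.7,0,0.2,0, 0,0,0,0.6,0,0.2,0]'; python3 -m creep '[0,0,0,0.6,0,0.2,0, 0,0,0,0.5,0,0.25,0, 0,0,0,0.5,0,0.25,0, 0,0,0,0.4,0,0.3,0, 0,0,0,0,0,0,0]'
python3 - <<'E'
from h import *
s=read_state(); a=np.radians(-13.3); R=np.array([[np.cos(a),-np.sin(a)],[np.sin(a),np.cos(a)]]); c=np.array([.5336,-.1968])
print(s["force"],"box",(R.T@(s["eef_pos"][:2]-c)*1000).round(1),"tip",s["eef_pos"][2]-.199)
q,_=read_camera("scene");r,_=read_camera("side")
a=cv2.resize(q[110:230,245:405],(400,300),interpolation=cv2.INTER_CUBIC);b=cv2.resize(r[120:240,170:330],(400,300),interpolation=cv2.INTER_CUBIC)
cv2.imwrite("pics/s8.png",np.hstack([a,b])[:,:,::-1])
E
```

```text
time_s: 15.08
eef_pos: [0.5557, -0.2018, 0.2909]
eef_rot: [[-0.973, 0.231, -0.0], [0.231, 0.973, 0.0], [0.0, 0.0, -1.0]]
force: [-0.4, -0.5, 1.2]
finger_gap: 0.0004
time_s: 15.7
eef_pos: [0.5364, -0.1972, 0.2806]
eef_rot: [[-0.973, 0.231, -0.001], [0.231, 0.973, 0.001], [0.001, 0.0, -1.0]]
force: [-0.8, 0.2, 0.3]
finger_gap: 0.0005
[-0.81085575  0.19746604  0.30853597] box [2.8 0.2] tip 0.08158914021189473
```

View pics/s8.png

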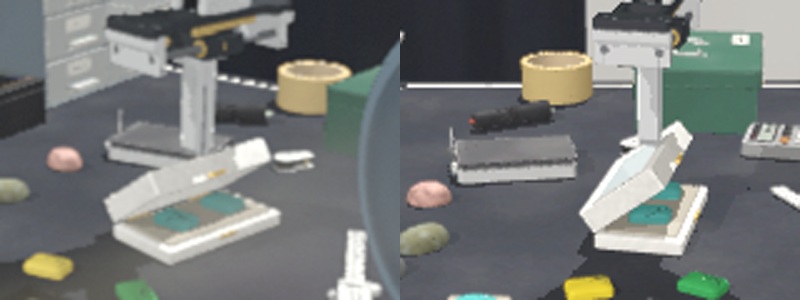

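```bash
python3 -m creep '[0,0,0,0.5,0,0.3,0, 0,0,0,0.5,0,0.4,0, 0,0,0,0.4,0,0.4,0, 0,0,0,0.35,0,0.4,0, 0,0,0,0.3,0,0.45,0]'; python3 -m creep '[0,0,0,0.3,0,0.45,0, 0,0,0,0.25,0,0.45,0, 0,0,0,0.25,0,0.5,0, 0,0,0,0,0,0,0]'
python3 - <<'E'
from h import *
s=read_state(); a=np.radians(-13.3); R=np.array([[np.cos(a),-np.sin(a)],[np.sin(a),np.cos(a)]]); c=np.array([.5336,-.1968])
print(s["force"],"box",(R.T@(s["eef_pos"][:2]-c)*1000).round(1),"tip",s["eef_pos"][2]-.199)
q,_=read_camera("scene");r,_=read_camera("side")
a=cv2.resize(q[110:230,245:405],(400,300),interpolation=cv2.INTER_CUBIC);b=cv2.resize(r[120:240,170:330],(400,300),interpolation=cv2.INTER_CUBIC)
cv2.imwrite("pics/s9.png",np.hstack([a,b])[:,:,::-1])
E
```

```text
time_s: 16.42
eef_pos: [0.5165, -0.1925, 0.2612]
eef_rot: [[-0.973, 0.231, -0.0], [0.231, 0.973, 0.0], [0.0, 0.0, -1.0]]
force: [0.4, -0.0, 1.1]
finger_gap: 0.0006
time_s: 16.92
eef_pos: [0.5087, -0.1906, 0.2469]
eef_rot: [[-0.973, 0.231, -0.001], [0.231, 0.973, 0.001], [0.001, 0.0, -1.0]]
force: [0.6, 0.0, 0.3]
finger_gap: 0.0009
[0.61764677 0.01682429 0.26216285] box [-25.6   0.3] tip 0.04794932888558545
```

View pics/s9.png

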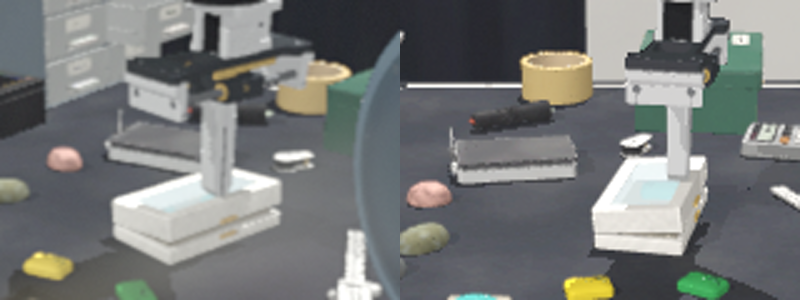

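The lid is nearly shut (θ≈0.1). I step the fingertip out onto the frame's edge, then press down slowly.

```bash
python3 -m creep '[0,0,0,0,0,-0.4,0, 0,0,0,1.1,0,0,0, 0,0,0,0,0,0.5,0, 0,0,0,0,0,0.4,0, 0,0,0,0,0,0.3,0]'; python3 -m creep '[0,0,0,0,0,0.05,0, 0,0,0,0,0,0,0]'
```

```text
time_s: 17.65
eef_pos: [0.4983, -0.1882, 0.2391]
eef_rot: [[-0.973, 0.231, -0.0], [0.231, 0.973, 0.0], [0.001, 0.0, -1.0]]
force: [0.0, -0.4, -0.1]
finger_gap: 0.0007
time_s: 17.9
eef_pos: [0.4984, -0.1883, 0.239]
eef_rot: [[-0.973, 0.231, 0.0], [0.231, 0.973, -0.0], [-0.0, -0.0, -1.0]]
force: [0.6, -0.4, 0.3]
finger_gap: 0.0006
```

```bash
python3 -m creep '[0,0,0,0,0,0.05,0, 0,0,0,0,0,0,0]'; python3 -m creep '[0,0,0,0,0,0.05,0, 0,0,0,0,0,0,0]'; python3 -m creep '[0,0,0,0,0,0.05,0, 0,0,0,0,0,0,0]'
```

```text
time_s: 18.15
eef_pos: [0.4985, -0.1883, 0.2389]
eef_rot: [[-0.973, 0.231, 0.0], [0.231, 0.973, -0.0], [-0.0, -0.0, -1.0]]
force: [-0.9, 0.4, 3.7]
finger_gap: 0.0004
time_s: 18.4
eef_pos: [0.4985, -0.1883, 0.2388]
eef_rot: [[-0.973, 0.231, 0.0], [0.231, 0.973, -0.0], [-0.0, -0.0, -1.0]]
force: [-2.9, 1.5, 8.1]
finger_gap: 0.0004
time_s: 18.65
eef_pos: [0.4986, -0.1883, 0.2387]
eef_rot: [[-0.973, 0.23, -0.0], [0.23, 0.973, -0.0], [0.0, -0.0, -1.0]]
force: [-4.9, 2.6, 11.0]
finger_gap: 0.0003
```

There is a hard stop at tip height 39.7 mm (expected 39.5 mm) with the force rising to 11 N, so the lid is bottomed. I retreat upward and check.

```bash
python3 -m creep '[0,0,0,0,0,-0.5,0, 0,0,0,0,0,-2,0, 0,0,0,0,0,-5,0, 0,0,0,0,0,-5,0, 0,0,0,-3,0,-2,0]';  python3 -m creep '[0,0,0,0,0,0,0]'
python3 - <<'E'
from h import *
k=calibration("wrist");s=read_state();p,d=read_camera("wrist"); cv2.imwrite("pics/w10.png",p[:,:,::-1])
q,dq=read_camera("scene");r,dr=read_camera("side")
a=cv2.resize(q[155:230,265:365],(400,300),interpolation=cv2.INTER_CUBIC);b=cv2.resize(r[165:240,220:320],(400,300),interpolation=cv2.INTER_CUBIC)
cv2.imwrite("pics/s10.png",np.hstack([a,b])[:,:,::-1])
an=np.radians(-13.3); R=np.array([[np.cos(an),-np.sin(an)],[np.sin(an),np.cos(an)]]); c=np.array([.5336,-.1968])
for cam,d in [("scene",dq),("side",dr)]:
    kk=calibration(cam);K=kk["intrinsics"];T=kk["T"]
    v,u=np.nonzero(d>0); z=d[v,u]; P=np.c_[(u-K[0,2])/K[0,0]*z,(v-K[1,2])/K[1,1]*z,z]@T[:3,:3].T+T[:3,3]
    L=np.c_[(P[:,:2]-c)@R,P[:,2]]*1000; L=L[(abs(L[:,1])<70)&(L[:,2]>30)&(L[:,2]<80)]
    for x0 in (-37,36): print(cam,x0,np.round(np.median(L[abs(L[:,0]-x0)<5,2]),1))
st="oval pear cushion marquise hexagon round".split()
for uv in [(182,281),(221,261),(206,304),(251,275),(288,256),(170,229),(194,218),(216,210)]:
    m,ce,_=seg("scene",np.load("pics/scene0.npz")["p"],uv); m2,ce2,_=seg("scene",q,uv); print(ce.round(1),ce2.round(1))
E
```

```text
time_s: 19.27
eef_pos: [0.5276, -0.1952, 0.3862]
eef_rot: [[-0.973, 0.231, 0.005], [0.231, 0.973, -0.003], [-0.005, -0.002, -1.0]]
force: [0.2, -0.0, 0.0]
finger_gap: 0.0006
time_s: 19.4
eef_pos: [0.5286, -0.1956, 0.3845]
eef_rot: [[-0.973, 0.23, 0.004], [0.23, 0.973, -0.002], [-0.004, -0.001, -1.0]]
force: [-0.9, -1.1, -0.7]
finger_gap: 0.0006
scene -37 39.4
scene 36 39.3
side -37 38.0
side 36 37.9
[177.8 283.8] [176.7 284.7]
[249.6 277.4] [249.7 277.4]
[208.4 303.8] [208.4 303.7]
[249.6 277.4] [249.7 277.4]
[288.4 256.3] [288.  256.2]
[169.8 227.9] [169.8 227.9]
[193.4 217.7] [193.3 217.7]
[214.3 209.1] [214.3 209.1]
```

View pics/s10.png

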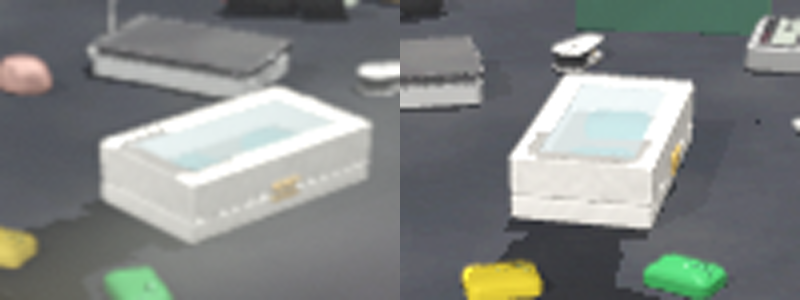

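View pics/w10.png

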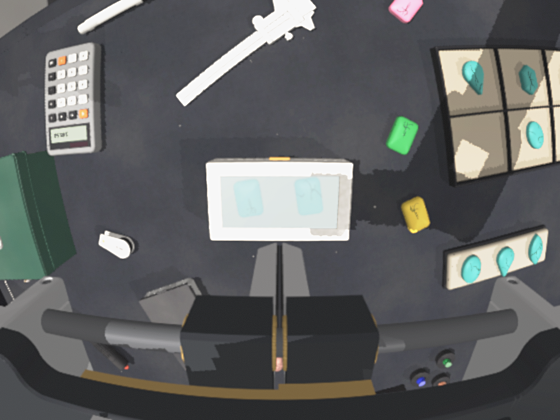

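The lid is level (39.4 mm at the front, 39.3 mm at the hinge) with a tight seam. The two stones show parallel under the glass at (248,198) and (308,196). The pad and tray stones have not moved, and the arm is clear.

```bash
python3 -c "
from workcell import *
print(close_job())"
```

```text
the job is handed in; nothing more can be done
None
```

The customer's stone is a cushion. I took the turquoise cushion from the tray, laid it on the empty half of the bed, shut the lid and handed the job in at about 19.5 s of the 48 s allowed.

**Placing:** With the lid still open, the two stones measured parallel (yaw -4.5° and -4.4°). The new one lay within about 1 mm of the centre of the empty half, and the customer's stone had not moved.

**Lid:** I pushed the lid along its arc at about 1 N. It came to a hard stop with the fingertips at 39.7 mm, against 39.5 mm expected, under a final press of about 12 N. Afterwards its top measured level in both cameras: 39.4 and 39.3 mm front and hinge in the scene camera, 38.0 and 37.9 mm in the side camera, which agrees within the 2 mm calibration.

**Other stones:** The three stones on the order pad show no shift between the first and last pictures.
- **Tray stones measured:** the pear, marquise and hexagon show no shift either.
- **Round stone:** its outline came out 1 pixel off in the last picture. I put that down to lighting, since the arm never went near it.
- **Oval stone:** the automatic comparison missed it, and I only saw by eye that it still lay in its compartment.

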